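# Put the pressed seed puck away and screw the canister's tethered cap shut

### The arm

A 6-joint arm with a two-finger parallel gripper is mounted at the origin on the work surface. World frame = base frame: x ahead of the robot, y to its left, z up, the work surface at z = 0. Lengths are in m, angles in rad, forces in N, time in s.
With the tool pointing down it reaches from about 0.4 to 0.825 m from the base axis. Payload 7 kg.
Tool frame: the origin (TCP) lies midway between the tips of the shut fingers; the grasp point (between the pads) lies 19 mm behind it; z points along the fingers, y is the line along which they close (so a half turn about z gives the same grasp; the last joint's range is limited). The gripper opens to 88 mm and grips with 3 to 60 N. Pads are 19 mm wide; open, the fingers measure 130 mm over their backs; the gripper's body (78 mm by 193 mm) begins 47 mm behind the grasp point.
Start: joints at [1.535, 0.359, 0.012, 0, -1.224, -0.288], TCP at [0.215, 0.64, 0.227] pointing down, gripper open.
Joint ranges: [-3.07, 3.07], [-1.43, 2.12], [-1.02, 1.25], [-3.03, 1.67], [-3.05, -0], [-3.03, 3.03]. Speed limits (rad/s): [2.39, 2.39, 3.01, 3.14, 3.14, 3.14].

### API

Orientations are given as [roll, pitch, yaw] about the fixed x, y, z axes, in that order (R = Rz(yaw) Ry(pitch) Rx(roll)).
In Python, from station import get_state, grab_frame, calibration, job_done, boxes_of, regions_of, spot_point gives the robot as it stands. The module is installed in compiled form; this text tells all that it offers.
- The arm moves only by the tool arm_command, never from a script. Its argument "commands" is a list of rows, each an object of numbers: "tx", "ty", "tz": the shift along the tool's x, y, z each as a share of 25 cm, from -1 to 1; "twist": the turn about the tool's z as a share of 180 degrees, from -1 to 1. A call has exactly 8 rows; each row is the pose to reach, as a shift and turn from the pose commanded when the call began, along the tool's axes at that moment, turning the shorter way round; what a row does not reach only later rows make up. A row lasts 1/12 s, in which the tool goes at most 41.7 mm and 7.16 degrees, less where a joint would pass 70% of its speed; a pose out of reach is approached as far as the arm can. A call with a number of a shift or a turn outside -1 to 1 is refused whole. A call with a gripper value outside its range is refused whole. "claw" is the opening, from 0 (shut) to 1 (fully open), set as the call begins (left out, the last holds). The fingers move at their own pace and stop on an object; "grip_force" is the grip in N (left out, the last holds). Time passes only in rows, so rows that repeat a pose let the fingers close, or fill a call up. It gives the time, the measured TCP pose, the force, the opening and the grip force at its end, in the units of the state.
- get_state(): the state, without advancing time (a new reading comes with each control period).
- grab_frame(name): name is "scene" or "top"; returns the picture (400x640x3 uint8, red, green, blue); there is no depth.
- calibration(name): a dict with "camera_matrix" (3x3 intrinsics, pixels), "extrinsics" (4x4, takes a point from camera to world coordinates). Camera axes: x right, y down, z forward; pixel columns grow to the right and rows downward; lengths in m; the calibration is good to about 2 mm. A picture is of the moment at which its call begins. calibration takes no time and is no camera call.
- job_done(): hands the job in; it is judged then, once.
Trained networks look in the newest picture that a camera, given by its name, has taken for a name from the list of things; names that differ only in an ending like _2 or _b are one class to them, and where a whole thing is asked for, a point or a joint stands for the part that bears it (a point fixed in the world has none). Each returns a list of dicts, best first, with "score" (0 to 1); they miss things now and then, are a little off and sometimes report something else, mostly with a low value. They report only what shows in the picture. A call takes as long as a camera call. They do not tell look-alikes from the thing itself.
- boxes_of(query, camera): "rect" ([left, top, right, bottom] in pixels, round what is visible of it).
- regions_of(query, camera): "region" (400x640 bool, what is visible of it) and "rect" ([left, top, right, bottom] in pixels, round what is visible of it).
- spot_point(query, camera): "uv" ([column, row] in pixels: a listed point, or the origin of a listed thing).
The state is a dict: "t": time; "q": joint angles; "qd": joint speeds; "joint_efforts": joint torques, N m; "eef_pos": TCP position; "ee_rot": TCP orientation; "force": force on the tool from outside, world axes, zero at the start; "moment": the same for the moment, N m; "width": finger opening in m; "gripper_force": force on a finger pad.
Only numpy, scipy, OpenCV 4.12 (cv2) and the standard library are available. Lean on these libraries where they do the work, as an engineer would, in place of code of your own. Each camera call takes 0.05 s, during which the arm holds its last target. There are 200 camera calls.

### The job

Lift the pressed clay seed puck out of the wooden mould and drop it through the open mouth into the seed canister. Then fold the tethered cap over until it sits fully down on the neck, and only then screw it clockwise until it comes up against its stop, taking as many grips as it needs. Leave the pots, the saucer and the trowel where they are.

Things in the scene. Friction and masses are not known exactly. Their poses are not given: they have to be found in the camera images.
- canister: Squat aluminium seed canister, fixed to the bench on a 120 x 60 x 6 mm wooden foot (long side along its x). Round body 84 mm in diameter to height 46, sloping shoulder to height 58, then a neck 49 mm in diameter up to the rim at height 82. Inner floor 8 mm up. Origin: on the axis at bench level, z up. The cap's hinge lies on its -x side.
- mouth (a point): Centre of the canister's round mouth at the rim, 82 mm above the bench; clear opening 42 mm in diameter.
- strap (a joint): Angle of the stiff tether hinge of the cap (rad): 0 = cap folded down flat over the neck, grows as it folds open, at most 1.95 (cap standing up beside the mouth, leaning away from it). Friction holds it wherever it is left (about 1 N at the cap moves it), so it must be pushed all the way over and pressed down.
- strap_hinge (a point): Middle of the tether's hinge pin, 40 mm from the canister's axis on its -x side, 62 mm above the bench; the pin lies along the canister's y. The flat tether is 3 mm thick and carries the cap; its frame turns with it: x points from the pin to the cap's axis, z along the cap's axis out of its top.
- cap (a joint): How far the cap is screwed on (rad): grows as the cap turns clockwise seen from above its top, 0 = loose, hard stop at 4.8 = tight. It turns stiffly (about 0.1 N m) and stays where left. It never comes off the tether and can turn at any strap angle.
- cap_top (a point): Centre of the top face of the ribbed round grey screw cap. Cap 58 mm in diameter and 26 mm tall; its axis is 40 mm from the hinge pin. Site frame: z along the cap's axis out of its top, x and y turn with the cap. Folded down, the cap spans heights 65 to 91 mm above the bench and the top centre lies over the canister's axis.
- mould: Wooden press mould fixed to the bench, 80 x 130 x 20 mm (x, y, z), with two round cavities 33 mm in diameter and 10 mm deep at y = -32 and +32 mm. Origin: centre of the underside. One cavity is empty.
- puck: Pressed clay seed puck, a plain cylinder 30 mm in diameter and 24 mm tall with bevelled edges, 30 g. Origin: centre of its underside. It sits upright in the mould's +y cavity, on the cavity floor 10 mm above the bench, so its top 14 mm stand above the mould.
- clay_pot: Terracotta pot, 112 mm across the rim, 100 mm tall; a bystander. Origin: centre of the underside.
- nursery_pot: Thin plastic nursery pot, 100 mm across the rim, 90 mm tall; a bystander. Origin: centre of the underside.
- saucer: Ceramic saucer, 120 mm across, 18 mm tall; a bystander. Origin: centre of the underside.
- trowel: Steel trowel with a wooden handle, about 295 mm long, 28 mm high, lying on the bench; a bystander. Its x points from the handle to the blade tip; origin under it near the blade's root.
Things that resemble listed ones, but are neither listed nor needed, are in the scene too. What is meant by the canister is not purple or turquoise, and is the larger of those in its own colour.

How it is judged:
On the way, in this order (a step that is already met when the one before it is completed fails the run):
1. the puck lies inside the canister while the cap still stands open (z of puck in the frame of canister below 0.045 m and horizontal distance between puck and canister below 0.042 m and value of joint strap above 0.5 rad), for 0.2 s.
2. the cap is folded fully down on the neck before it is screwed on (value of joint strap below 0.1 rad and value of joint cap below 2 rad), for 0.1 s.
At the end, for the whole second after the job is handed in: The puck lies at rest inside the canister (within 42 mm of its axis, underside centre below 45 mm), the cap is within 0.10 rad of flat (strap) and within 0.2 rad of its stop (cap above 4.6), and the two pots, saucer and trowel are within 30 mm of where they started (z of puck in the frame of canister below 0.045 m and horizontal distance between puck and canister below 0.042 m and value of joint strap below 0.1 rad and value of joint cap above 4.6 rad and linear speed of puck below 0.03 m/s and distance of each of clay_pot, nursery_pot, saucer, trowel from where it was at the start of the episode below 0.03 m); the robot touches nothing.
It fails at once if the terracotta pot is shifted by more than 30 mm (distance of clay_pot from where it was at the start of the episode above 0.03 m).
It fails at once if the plastic nursery pot is shifted by more than 30 mm (distance of nursery_pot from where it was at the start of the episode above 0.03 m).
It fails at once if the saucer is shifted by more than 30 mm (distance of saucer from where it was at the start of the episode above 0.03 m).
It fails at once if the trowel is shifted by more than 30 mm (distance of trowel from where it was at the start of the episode above 0.03 m).
It also fails if it takes over 72 s, if anything falls off the work surface, if the arm or the gripper's body presses on something with over 40 N, if the wrist force passes 120 N, or if a joint passes its speed limit or range.

## Working session

There is one attempt and no reset: what is moved stays moved. The work goes in short steps, Python scripts to look and compute and a tool call to move; the robot and the scene stay as the last step left them, time stands still between calls to the robot, and variables do not carry over. Pictures are saved under pics/ and viewed, at most 10 in all, crops included, and the job is handed in when it is done.

Besides the shell and the picture viewer there is one more tool, called after "Call:" as name([rows], argument=value, ...), one row to a line, values as JSON. arm_command: Moves the arm, as the interface text tells. Shift numbers are shares of 25 cm and turn numbers shares of 180 degrees, none past 1 either way. Its arguments: {"type":"object","properties":{"commands":{"type":"array"},"claw":{"type":"number"},"grip_force":{"type":"number"}},"required":["commands"]}

```bash
mkdir -p pics
cat > h.py <<'E'
import numpy as np, cv2
from station import *
def ray(cam,uv):
    c=calibration(cam);K=np.array(c["camera_matrix"]);E=np.array(c["extrinsics"])
    d=E[:3,:3]@np.linalg.inv(K)@np.array([uv[0],uv[1],1.]);return E[:3,3],d
def at_z(cam,uv,z):
    o,d=ray(cam,uv);return o+d*(z-o[2])/d[2]
def proj(cam,p):
    c=calibration(cam);K=np.array(c["camera_matrix"]);E=np.linalg.inv(np.array(c["extrinsics"]))
    q=K@(E[:3,:3]@np.array(p)+E[:3,3]);return q[:2]/q[2]
def save(cam,name):
    f=grab_frame(cam);cv2.imwrite(f"pics/{name}.png",f[:,:,::-1]);return f
E
python3 - <<'E'
from h import *
a=save("scene","s0");b=save("top","t0")
print(get_state())
for c in("scene","top"):
    print(c,np.round(np.array(calibration(c)["extrinsics"])[:3,3],3))
    for q in("canister","cap","mould","puck","clay_pot","nursery_pot","saucer","trowel"):
        print(q,[(np.round(r["rect"]).tolist(),round(r["score"],2)) for r in boxes_of(q,c)][:5])
    for q in("mouth","strap_hinge","cap_top","puck","mould","canister"):
        print("pt",q,[(np.round(r["uv"],1).tolist(),round(r["score"],2)) for r in spot_point(q,c)][:5])
E
```

```text
{'t': 0.1, 'q': array([ 1.53511082e+00,  3.59380859e-01,  1.11374923e-02, -2.98998849e-04,
       -1.22410434e+00, -2.88105633e-01]), 'qd': array([-3.82651459e-04, -4.98159970e-05,  4.07786623e-03,  4.96394903e-04,
       -6.34442928e-04,  2.17680328e-03]), 'joint_efforts': array([-2.54117214e-03, -5.84165847e+01,  2.93752420e+01,  7.01553136e+00,
        1.01594735e-02, -5.89163483e-05]), 'eef_pos': array([0.21464617, 0.63949426, 0.22567002]), 'ee_rot': array([ 3.14002534e+00, -1.71341141e-04, -3.23892818e-01]), 'force': array([-0.12811037,  0.5942324 , -0.01217787]), 'moment': array([-0.02105241,  0.0147705 , -0.01847461]), 'gripper_force': 0.0, 'width': 0.08738446956192075}
scene [1.267 0.589 0.635]
canister [([258.0, 152.0, 312.0, 217.0], 0.96), ([340.0, 174.0, 367.0, 206.0], 0.96), ([295.0, 136.0, 332.0, 174.0], 0.77), ([292.0, 200.0, 322.0, 239.0], 0.75)]
cap [([289.0, 148.0, 316.0, 174.0], 0.78), ([303.0, 199.0, 320.0, 213.0], 0.74), ([299.0, 135.0, 315.0, 150.0], 0.56), ([347.0, 174.0, 364.0, 190.0], 0.46), ([183.0, 209.0, 236.0, 239.0], 0.32)]
mould [([366.0, 232.0, 436.0, 2
[... 1188 characters left out ...]
ery_pot [([462.0, 203.0, 505.0, 236.0], 0.6), ([375.0, 226.0, 404.0, 237.0], 0.32)]
saucer [([380.0, 115.0, 424.0, 162.0], 0.89)]
trowel [([256.0, 119.0, 358.0, 148.0], 0.7)]
pt mouth [([389.4, 201.1], 0.79), ([423.3, 280.9], 0.77), ([341.2, 196.4], 0.61), ([340.5, 257.4], 0.58)]
pt strap_hinge [([421.5, 298.6], 0.78), ([343.0, 204.8], 0.68), ([385.8, 220.2], 0.51), ([339.5, 267.9], 0.51), ([313.1, 127.7], 0.48)]
pt cap_top [([341.6, 259.8], 0.65), ([428.6, 282.2], 0.63), ([344.2, 200.2], 0.47)]
pt puck [([243.4, 209.8], 0.52)]
pt mould [([260.5, 209.8], 0.64)]
pt canister [([384.0, 210.5], 0.75), ([341.2, 260.5], 0.73), ([343.4, 198.9], 0.71), ([417.3, 281.7], 0.67), ([398.2, 137.8], 0.63)]
```

View pics/s0.png

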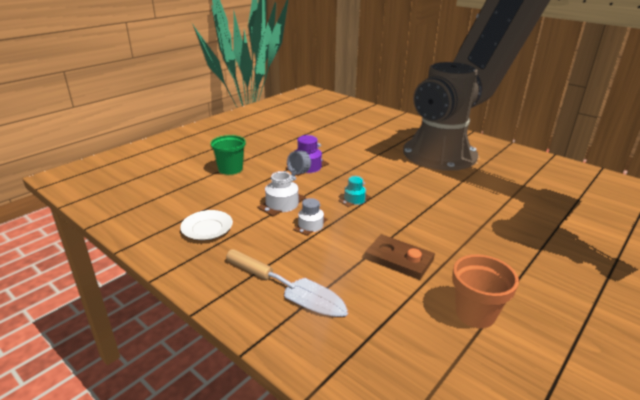

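View pics/t0.png

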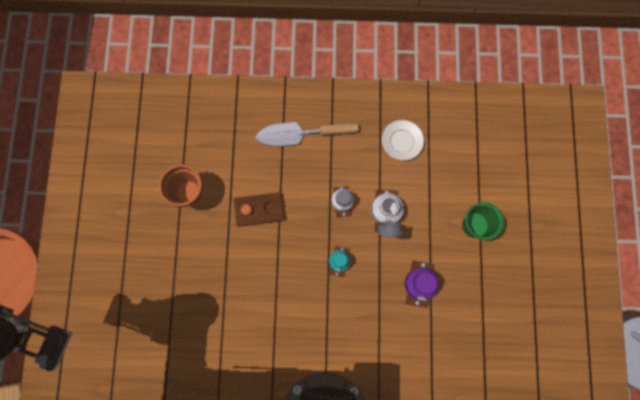

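Candidates for the canister in the top view: large aluminium, cap open (388,208); small aluminium, cap on (343,199); purple (422,283); turquoise (339,260). By description it's the large aluminium one at (388,208), which is scene (282,190). I'll check it in a close crop.

Run:
```python
from h import *
s=cv2.imread("pics/s0.png");t=cv2.imread("pics/t0.png")
A=cv2.resize(t[180:245,355:420],(400,400),interpolation=cv2.INTER_CUBIC)
B=cv2.resize(s[145:220,250:325],(400,400),interpolation=cv2.INTER_CUBIC)
C=cv2.resize(t[185:232,225:295],(400,200)[:2],interpolation=cv2.INTER_CUBIC)
D=cv2.resize(s[230:280,360:440],(400,200),interpolation=cv2.INTER_CUBIC)
cv2.imwrite("pics/c0.png",np.vstack([np.hstack([A,B]),np.hstack([C,D])]))
print("mouth top",at_z("top",(389.4,201.1),.082),"scene",at_z("scene",(280.4,175.7),.082))
print("hinge top",at_z("top",(385.8,220.2),.062),"sc",at_z("scene",(289.6,175.6),.062))
print("puck top(z.01)",at_z("top",(243.4,209.8),.01),"sc",at_z("scene",(410,261.3),.01))
print("mould",at_z("top",(260.5,209.8),0),at_z("scene",(397.8,258),0))
for c in("top","scene"):
  for q in("puck","mould","canister","cap"):
    for r in regions_of(q,c)[:4]:
        m=r["region"];ys,xs=np.nonzero(m)
        print(c,q,round(r["score"],2),np.round(r["rect"]),m.sum(),xs.mean().round(1),ys.mean().round(1),cv2.minAreaRect(np.c_[xs,ys].astype(np.float32)))
```

```text
mouth top [ 0.56800298 -0.1563415   0.082     ] scene [ 0.55457055 -0.15725572  0.082     ]
hinge top [ 0.51968977 -0.1494684   0.062     ] sc [ 0.51224853 -0.16692352  0.062     ]
puck top(z.01) [0.54647536 0.24026112 0.01      ] sc [0.54788183 0.22641147 0.01      ]
mould [0.5495074 0.1939425 0.       ] [0.5444123  0.19444099 0.        ]
top puck 0.57 [240. 203. 253. 213.] 78 246.0 209.2 ((246.0, 209.0), (10.0, 8.0), 90.0)
top mould 0.92 [234. 191. 284. 224.] 1289 258.9 208.5 ((257.869140625, 208.5757293701172), (29.54801368713379, 47.65808868408203), 83.1572265625)
top canister 0.92 [370. 189. 398. 237.] 1234 386.7 212.5 ((386.5, 212.5), (47.0, 31.0), 90.0)
top canister 0.92 [404. 256. 442. 307.] 1223 420.6 283.2 ((421.4231262207031, 283.3846130371094), (35.104793548583984, 44.51836013793945), 11.309932708740234)
top canister 0.79 [334. 189. 355. 215.] 514 342.2 200.3 ((342.0, 200.5), (29.0, 20.0), 90.0)
top canister 0.66 [461. 203. 509. 235.] 1208 483.0 220.5 ((482.5, 220.0), (36.0, 41.0), 90.0)
top cap 0.81 [413. 271. 434. 295.] 439 424.9 282.1 ((424.5, 282.0), (22.0, 23.0), 90.
[... 681 characters left out ...]
354.1 192.1 ((356.0000305175781, 193.00001525878906), (25.043960571289062, 29.516094207763672), 26.56505012512207)
scene canister 0.81 [281. 136. 330. 171.] 578 311.4 152.5 ((310.2529296875, 156.78822326660156), (36.46059799194336, 39.06737518310547), 22.166345596313477)
scene canister 0.59 [293. 199. 322. 241.] 760 309.5 217.3 ((311.1496276855469, 217.46348571777344), (27.76662254333496, 36.65194320678711), 19.983104705810547)
scene cap 0.73 [300. 135. 315. 152.] 285 306.7 143.4 ((306.5, 144.0), (16.0, 19.0), 90.0)
scene cap 0.54 [287. 148. 312. 178.] 380 299.4 162.7 ((299.0, 162.5), (23.0, 20.0), 90.0)
scene cap 0.5 [303. 200. 322. 215.] 225 310.1 206.0 ((310.0, 206.0), (14.0, 16.0), 90.0)
```

View pics/c0.png

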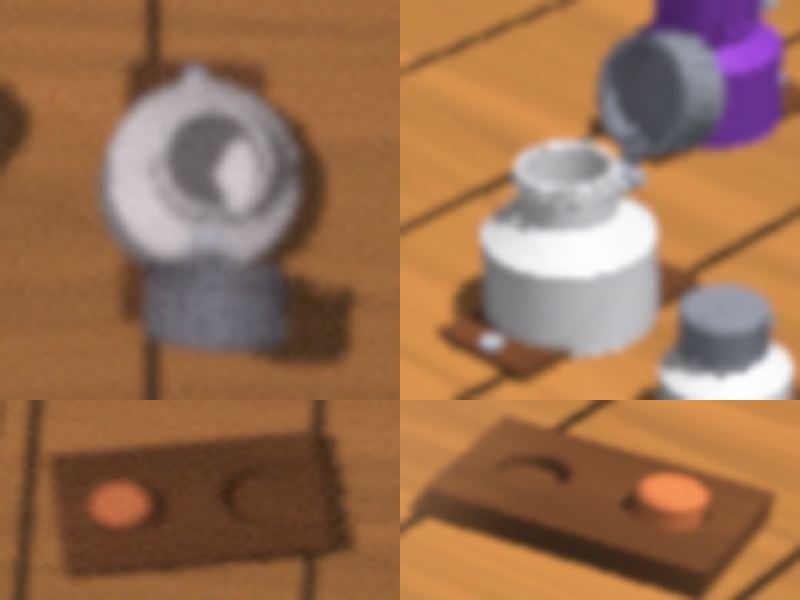

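The crops show the large aluminium canister with its cap standing open towards the robot (top view: rim about (389.4,206.5), cap at (389,229)). The puck is in the left cavity at top (245.8,209.7) / scene (414.6,253.5).

Run:
```python
from h import *
print("rim",at_z("top",(389.4,206.4),.082),at_z("scene",(281.3,176.9),.082))
print("body",at_z("top",(387.7,208),.05))
print("puck",at_z("top",(245.8,209.7),.034),at_z("scene",(414.6,253.5),.034))
# mould corners from crop C
S=lambda x,y:(225+x/5.714,185+y/4.255)
c=[at_z("top",S(x,y),.02)[:2] for x,y in((53,57),(330,37),(348,145),(72,176))]
print("mould corners",np.round(c,3),"centre",np.mean(c,0), "ydir",np.degrees(np.arctan2(*((c[0]-c[1])+(c[3]-c[2]))[::-1])))
# foot ends/latch axis
A=lambda x,y:(355+x/6.154,180+y/6.154)
print("foot far",at_z("top",A(195,66),.006),"cap mid",at_z("top",A(216,305),.1))
p=at_z("top",(389.4,206.4),.082)
for ya in(-20,-10,0,10,20):
  a=np.radians(ya);d=np.array([np.cos(a),np.sin(a),0])
  h=np.array([p[0],p[1],.062])-.04*d
  th=1.95;q=h+.04*(np.cos(th)*d+np.sin(th)*np.array([0,0,1]))
  print(ya,"scene cap centre",proj("scene",q).round(1),"top",proj("top",q).round(1))
```

```text
rim [ 0.55370992 -0.15636518  0.082     ] [ 0.55752639 -0.15107025  0.082     ]
body [ 0.55516972 -0.15602813  0.05      ]
puck [0.54278981 0.23000833 0.034     ] [0.54648894 0.23375437 0.034     ]
mould corners [[0.576 0.266]
 [0.593 0.132]
 [0.522 0.12 ]
 [0.498 0.252]] centre [0.54737689 0.19253757] ydir 98.74001278793612
foot far [ 0.61257724 -0.15877482  0.006     ] cap mid [ 0.4894158 -0.1558799  0.1      ]
-20 scene cap centre [300.3 165. ] top [383.  224.5]
-10 scene cap centre [298.3 163.6] top [386.6 225.6]
0 scene cap centre [295.8 162.4] top [390.2 226. ]
10 scene cap centre [293.  161.4] top [393.9 225.8]
20 scene cap centre [289.7 160.6] top [397.5 224.9]
```

Measured: puck about (0.545,0.232), canister axis about (0.555,-0.154), yaw about 0, all within reach. I'm starting the approach at travel height.

Call:
arm_command([
  {"tx": 0.1,"ty": 0.07,"twist": -0.035},
  {"tx": 0.2,"ty": 0.14,"twist": -0.07},
  {"tx": 0.3,"ty": 0.21,"twist": -0.1},
  {"tx": 0.4,"ty": 0.28,"twist": -0.14},
  {"tx": 0.5,"ty": 0.35,"twist": -0.18},
  {"tx": 0.6,"ty": 0.42,"twist": -0.21},
  {"tx": 0.7,"ty": 0.49,"twist": -0.25},
  {"tx": 0.8,"ty": 0.56,"twist": -0.27},
], claw=1, grip_force=25)

```text
invalid input
```

```bash
cat >> h.py <<'E'
def go(x,y,z,yawdeg):
    s=get_state();r=s["ee_rot"];yw=r[2];d=np.array([x,y,z])-s["eef_pos"]
    tx=d[0]*np.cos(yw)+d[1]*np.sin(yw);ty=d[0]*np.sin(yw)-d[1]*np.cos(yw)
    tw=-(np.degrees(np.radians(yawdeg)-yw))
    print("t",round(s["t"],2),"pos",s["eef_pos"].round(4),"rot",np.degrees(r).round(1),"F",s["force"].round(1),"q",s["q"].round(2),"w",round(s["width"],4))
    print("shares",np.round([tx/.25,ty/.25,-d[2]/.25,tw/180],3))
E
python3 -c "
from h import *
go(.545,.232,.12,30)
print(at_z('top',(181,185),.1))"
```

```text
t 1.9 pos [0.2148 0.6399 0.2266] rot [180.   -0.  -18.6] F [ 0.3 -0.1  0.5] q [ 1.54  0.36  0.01  0.   -1.22 -0.29] w 0.0875
shares [ 1.771  1.127  0.426 -0.27 ]
[0.59256019 0.39378297 0.1       ]
```

Call:
arm_command([
  {"tx": 0.1,"ty": 0.07,"tz": 0,"twist": -0.035},
  {"tx": 0.2,"ty": 0.14,"tz": 0,"twist": -0.07},
  {"tx": 0.3,"ty": 0.21,"tz": 0,"twist": -0.1},
  {"tx": 0.4,"ty": 0.28,"tz": 0,"twist": -0.14},
  {"tx": 0.5,"ty": 0.35,"tz": 0,"twist": -0.18},
  {"tx": 0.6,"ty": 0.42,"tz": 0,"twist": -0.21},
  {"tx": 0.7,"ty": 0.49,"tz": 0,"twist": -0.25},
  {"tx": 0.8,"ty": 0.56,"tz": 0,"twist": -0.27},
], claw=1, grip_force=25)

```text
t: 2.57
eef_pos: [0.3605, 0.4423, 0.2268]
ee_rot: [-3.141, -0.0, 0.531]
force: [0.9, 0.1, -0.6]
width: 0.0875
gripper_force: 0.0
```

```bash
python3 -c "
from h import *
go(.545,.232,.12,30)"
```

```text
t 2.57 pos [0.3605 0.4423 0.2268] rot [-180.    -0.    30.5] F [ 0.9  0.1 -0.6] q [ 1.23  0.19 -0.22  0.   -1.16  0.87] w 0.0875
shares [0.21  1.099 0.427 0.003]
```

Call:
arm_command([
  {"tx": 0.03,"ty": 0.13,"tz": 0,"twist": 0},
  {"tx": 0.05,"ty": 0.27,"tz": 0,"twist": 0},
  {"tx": 0.08,"ty": 0.4,"tz": 0,"twist": 0},
  {"tx": 0.1,"ty": 0.53,"tz": 0,"twist": 0},
  {"tx": 0.13,"ty": 0.66,"tz": 0,"twist": 0},
  {"tx": 0.16,"ty": 0.8,"tz": 0.05,"twist": 0},
  {"tx": 0.19,"ty": 0.9,"tz": 0.12,"twist": 0},
  {"tx": 0.21,"ty": 1.0,"tz": 0.25,"twist": 0},
])

```text
t: 3.23
eef_pos: [0.5336, 0.2534, 0.1668]
ee_rot: [-3.141, -0.007, 0.524]
force: [0.9, 1.6, 1.3]
width: 0.0876
gripper_force: 0.0
```

Run:
```python
from h import *
go(.545,.232,.1,30)
for c in("scene","top"):
    save(c,c[0]+"1")
    for r in regions_of("puck",c)[:2]:
        ys,xs=np.nonzero(r["region"]);print(c,r["score"],r["rect"],xs.mean(),ys.mean(),at_z(c,(xs.mean(),ys.mean()),.03))
    print([at_z(c,r["uv"],.01) for r in spot_point("puck",c)[:2]])
```

```text
t 3.23 pos [0.5336 0.2534 0.1668] rot [-180.    -0.4   30. ] F [0.9 1.6 1.3] q [ 0.77  0.26 -0.27  0.   -1.03  1.32] w 0.0876
shares [-0.003  0.097  0.267  0.   ]
scene 0.68 [405.9, 249.0, 423.1, 261.1] 413.2267441860465 255.62209302325581 [0.54994932 0.23303015 0.03      ]
[array([0.54422675, 0.22591131, 0.01      ])]
top 0.55 [238.6, 204.2, 251.7, 215.2] 246.02564102564102 209.06410256410257 [0.54526765 0.23008596 0.03      ]
[array([0.54379142, 0.23510465, 0.01      ])]
```

Call:
arm_command([
  {"tx": 0,"ty": 0.05,"tz": 0.05,"twist": 0},
  {"tx": 0,"ty": 0.095,"tz": 0.15,"twist": 0},
  {"tx": 0,"ty": 0.095,"tz": 0.27,"twist": 0},
  {"tx": 0,"ty": 0.095,"tz": 0.38,"twist": 0},
  {"tx": 0,"ty": 0.095,"tz": 0.46,"twist": 0},
  {"tx": 0,"ty": 0.095,"tz": 0.52,"twist": 0},
  {"tx": 0,"ty": 0.095,"tz": 0.55,"twist": 0},
  {"tx": 0,"ty": 0.095,"tz": 0.565,"twist": 0},
])

```text
t: 4.2
eef_pos: [0.5422, 0.234, 0.0228]
ee_rot: [3.142, -0.0, 0.526]
force: [0.6, -0.6, 0.3]
width: 0.0879
gripper_force: 0.0
```

Run:
```python
from h import *
go(.545,.232,.023,30)
s=save("scene","s2");t=save("top","t2")
A=cv2.resize(s[210:290,350:450],(500,400),interpolation=cv2.INTER_CUBIC)
cv2.imwrite("pics/c2.png",A[:,:,::-1])
```

```text
t 4.2 pos [0.5422 0.234  0.0228] rot [180.   -0.   30.1] F [ 0.6 -0.6  0.3] q [ 0.74  0.43 -0.41  0.   -0.73  1.36] w 0.0879
shares [ 0.006  0.012 -0.001  0.001]
```

View pics/c2.png

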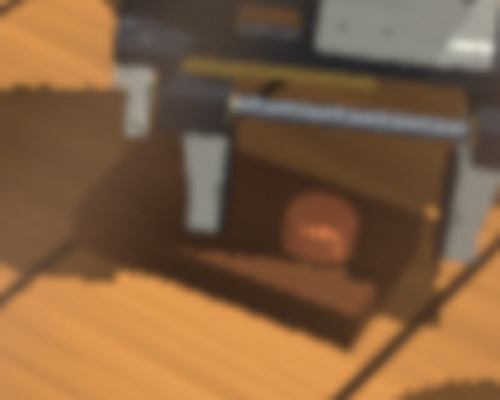

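The crop shows the puck at (320,228) between the fingers at (205,185) and (460,210). It's roughly centred and nothing is touching, so I'm closing.

Call:
arm_command([
  {"tx": 0.006,"ty": 0.01,"tz": 0,"twist": 0},
  {"tx": 0.006,"ty": 0.01,"tz": 0,"twist": 0},
  {"tx": 0.006,"ty": 0.01,"tz": 0,"twist": 0},
  {"tx": 0.006,"ty": 0.01,"tz": 0,"twist": 0},
  {"tx": 0.006,"ty": 0.01,"tz": 0,"twist": 0},
  {"tx": 0.006,"ty": 0.01,"tz": 0,"twist": 0},
  {"tx": 0.006,"ty": 0.01,"tz": 0,"twist": 0},
  {"tx": 0.006,"ty": 0.01,"tz": 0,"twist": 0},
], claw=0, grip_force=25)

```text
t: 4.97
eef_pos: [0.5449, 0.2314, 0.0228]
ee_rot: [3.142, 0.0, 0.524]
force: [-0.3, 0.4, 0.7]
width: 0.0397
gripper_force: 0.0
```

Call:
arm_command([
  {"tx": 0,"ty": 0,"tz": 0,"twist": 0},
  {"tx": 0,"ty": 0,"tz": 0,"twist": 0},
  {"tx": 0,"ty": 0,"tz": 0,"twist": 0},
  {"tx": 0,"ty": 0,"tz": 0,"twist": 0},
  {"tx": 0,"ty": 0,"tz": 0,"twist": 0},
  {"tx": 0,"ty": 0,"tz": -0.05,"twist": 0},
  {"tx": 0,"ty": 0,"tz": -0.12,"twist": 0},
  {"tx": 0,"ty": 0,"tz": -0.2,"twist": 0},
])

```text
t: 5.63
eef_pos: [0.5442, 0.2309, 0.0724]
ee_rot: [3.141, 0.002, 0.524]
force: [-0.5, -1.1, 0.6]
width: 0.0287
gripper_force: 25.0
```

Run:
```python
from h import *
go(.545,.0,.16,15)
```

```text
t 5.63 pos [0.5442 0.2309 0.0724] rot [1.8e+02 1.0e-01 3.0e+01] F [-0.5 -1.1  0.6] q [ 0.73  0.37 -0.37 -0.   -0.84  1.36] w 0.0287
shares [-0.46   0.801 -0.351  0.084]
```

Call:
arm_command([
  {"tx": 0,"ty": 0,"tz": -0.12,"twist": 0},
  {"tx": -0.06,"ty": 0.1,"tz": -0.25,"twist": 0.03},
  {"tx": -0.13,"ty": 0.22,"tz": -0.35,"twist": 0.06},
  {"tx": -0.2,"ty": 0.34,"tz": -0.35,"twist": 0.09},
  {"tx": -0.27,"ty": 0.46,"tz": -0.35,"twist": 0.12},
  {"tx": -0.34,"ty": 0.58,"tz": -0.35,"twist": 0.15},
  {"tx": -0.4,"ty": 0.7,"tz": -0.35,"twist": 0.167},
  {"tx": -0.46,"ty": 0.8,"tz": -0.35,"twist": 0.167},
])

```text
t: 6.3
eef_pos: [0.5453, -0.0012, 0.1606]
ee_rot: [-3.141, -0.0, -0.004]
force: [0.0, -0.3, -0.6]
width: 0.0293
gripper_force: 25.0
```

Run:
```python
from h import *
go(.555,-.154,.13,0)
```

```text
t 6.3 pos [ 0.5453 -0.0012  0.1606] rot [-180.    -0.    -0.2] F [ 0.  -0.3 -0.6] q [ 0.36  0.2  -0.37  0.   -1.    1.21] w 0.0293
shares [ 0.041  0.611  0.122 -0.001]
```

Call:
arm_command([
  {"tx": 0.01,"ty": 0.12,"tz": 0,"twist": 0},
  {"tx": 0.02,"ty": 0.25,"tz": 0,"twist": 0},
  {"tx": 0.04,"ty": 0.37,"tz": 0,"twist": 0},
  {"tx": 0.04,"ty": 0.48,"tz": 0,"twist": 0},
  {"tx": 0.04,"ty": 0.56,"tz": 0,"twist": 0},
  {"tx": 0.04,"ty": 0.61,"tz": 0.03,"twist": 0},
  {"tx": 0.04,"ty": 0.61,"tz": 0.08,"twist": 0},
  {"tx": 0.04,"ty": 0.61,"tz": 0.12,"twist": 0},
])

```text
t: 6.97
eef_pos: [0.555, -0.1523, 0.1291]
ee_rot: [-3.141, 0.0, -0.002]
force: [0.1, 1.0, 0.0]
width: 0.0288
gripper_force: 25.0
```

Run:
```python
from h import *
go(.555,-.154,.09,0)
s=save("scene","s3");t=save("top","t3")
A=cv2.resize(s[130:220,240:340],(500,450),interpolation=cv2.INTER_CUBIC)
cv2.imwrite("pics/c3.png",A[:,:,::-1])
p=np.array([.555,-.154,.082]); print("mouth px in crop",(proj("scene",p)-[240,130])*5,"puck bottom",(proj("scene",[.555,-.154,.118])-[240,130])*5)
```

```text
t 6.97 pos [ 0.555  -0.1523  0.1291] rot [-1.8e+02  0.0e+00 -1.0e-01] F [0.1 1.  0. ] q [ 0.07  0.28 -0.34 -0.   -0.95  1.5 ] w 0.0288
shares [-0.     0.007  0.157 -0.001]
mouth px in crop [205.96116456 230.86492785] puck bottom [203.68529036 166.74659898]
```

View pics/c3.png

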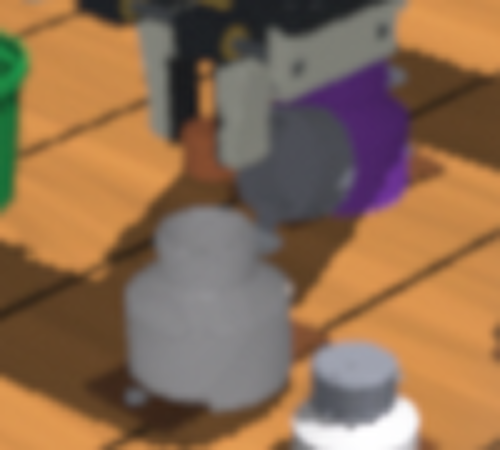

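The crop shows the puck at (207,150), directly above the mouth at (207,232), matching the prediction. I'm lowering and releasing.

Call:
arm_command([
  {"tx": 0,"ty": 0.005,"tz": 0.03,"twist": 0},
  {"tx": 0,"ty": 0.005,"tz": 0.06,"twist": 0},
  {"tx": 0,"ty": 0.005,"tz": 0.09,"twist": 0},
  {"tx": 0,"ty": 0.005,"tz": 0.115,"twist": 0},
  {"tx": 0,"ty": 0.005,"tz": 0.135,"twist": 0},
  {"tx": 0,"ty": 0.005,"tz": 0.15,"twist": 0},
  {"tx": 0,"ty": 0.005,"tz": 0.16,"twist": 0},
  {"tx": 0,"ty": 0.005,"tz": 0.16,"twist": 0},
])

```text
t: 7.73
eef_pos: [0.5553, -0.153, 0.0898]
ee_rot: [3.142, 0.001, -0.0]
force: [0.4, -0.6, -0.5]
width: 0.029
gripper_force: 25.0
```

Call:
arm_command([
  {"tx": 0,"ty": 0,"tz": 0,"twist": 0},
  {"tx": 0,"ty": 0,"tz": 0,"twist": 0},
  {"tx": 0,"ty": 0,"tz": 0,"twist": 0},
  {"tx": 0,"ty": 0,"tz": 0,"twist": 0},
  {"tx": 0,"ty": 0,"tz": 0,"twist": 0},
  {"tx": 0,"ty": 0,"tz": -0.05,"twist": 0},
  {"tx": 0,"ty": 0,"tz": -0.15,"twist": 0},
  {"tx": 0,"ty": 0,"tz": -0.28,"twist": 0},
], claw=0.7)

```text
t: 8.4
eef_pos: [0.5538, -0.1529, 0.159]
ee_rot: [-3.141, 0.005, -0.001]
force: [0.9, 0.7, -0.2]
width: 0.0613
gripper_force: 0.0
```

Run:
```python
from h import *
go(.425,-.154,.17,0)
for c in("scene","top"):
    save(c,c[0]+"4")
    print(c,[(r["rect"],round(r["score"],2)) for r in boxes_of("puck",c)])
s=cv2.imread("pics/s4.png");t=cv2.imread("pics/t4.png")
cv2.imwrite("pics/c4.png",np.hstack([cv2.resize(s[130:220,250:340],(400,400),interpolation=cv2.INTER_CUBIC),cv2.resize(t[170:250,350:430],(400,400),interpolation=cv2.INTER_CUBIC)]))
```

```text
t 8.4 pos [ 0.5538 -0.1529  0.159 ] rot [-180.     0.3   -0. ] F [ 0.9  0.7 -0.2] q [ 0.07  0.25 -0.3  -0.   -1.02  1.5 ] w 0.0613
shares [-0.515  0.005 -0.044 -0.   ]
scene [([261.9, 152.6, 308.9, 215.5], 0.6)]
top [([382.1, 204.2, 394.4, 213.5], 0.5)]
```

View pics/c4.png

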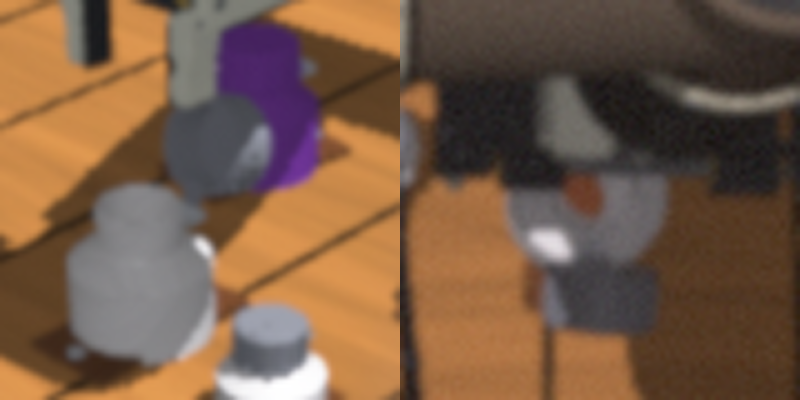

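The top crop shows the puck (orange) inside the mouth at (583,195), and nothing stands above the rim in the scene view. Next I'm shutting the fingers and moving behind the cap.

Call:
arm_command([
  {"tx": -0.03,"ty": 0.005,"tz": -0.05,"twist": 0},
  {"tx": -0.1,"ty": 0.005,"tz": -0.06,"twist": 0},
  {"tx": -0.2,"ty": 0.005,"tz": -0.06,"twist": 0},
  {"tx": -0.3,"ty": 0.005,"tz": -0.06,"twist": 0},
  {"tx": -0.4,"ty": 0.005,"tz": -0.06,"twist": 0},
  {"tx": -0.48,"ty": 0.005,"tz": -0.06,"twist": 0},
  {"tx": -0.52,"ty": 0.005,"tz": -0.06,"twist": 0},
  {"tx": -0.52,"ty": 0.005,"tz": -0.06,"twist": 0},
], claw=0)

```text
t: 9.27
eef_pos: [0.4231, -0.1543, 0.1755]
ee_rot: [-3.141, 0.0, -0.0]
force: [0.4, -0.6, 0.1]
width: 0.0137
gripper_force: 0.0
```

Call:
arm_command([
  {"tx": 0,"ty": 0,"tz": 0.05,"twist": 0},
  {"tx": 0,"ty": 0,"tz": 0.12,"twist": 0},
  {"tx": 0,"ty": 0,"tz": 0.19,"twist": 0},
  {"tx": 0,"ty": 0,"tz": 0.25,"twist": 0},
  {"tx": 0,"ty": 0,"tz": 0.29,"twist": 0},
  {"tx": 0,"ty": 0,"tz": 0.31,"twist": 0},
  {"tx": 0,"ty": 0,"tz": 0.32,"twist": 0},
  {"tx": 0,"ty": 0,"tz": 0.32,"twist": 0},
])

```text
t: 9.93
eef_pos: [0.4257, -0.1543, 0.095]
ee_rot: [3.141, 0.001, -0.0]
force: [-0.3, 0.3, 0.4]
width: 0.0008
gripper_force: 0.0
```

Run:
```python
from h import *
go(.555,-.154,.091,0)
p0=get_state()["eef_pos"]
H=(.515,.062)
for th in(1.95,1.6,1.4,1.2,1.0,.8,.6,.4,.2,0):
    r=.045
    x=H[0]+r*np.cos(th)-.029*np.sin(th)-.010; z=H[1]+r*np.sin(th)+.029*np.cos(th)
    print(th,round(x,3),round(z,3),"shares",round((x-p0[0])/.25,3),round(-(z-p0[2])/.25,3))
```

```text
t 9.93 pos [ 0.4257 -0.1543  0.095 ] rot [ 1.8e+02  1.0e-01 -0.0e+00] F [-0.3  0.3  0.4] q [ 0.09  0.13 -0.64  0.   -0.8   1.48] w 0.0008
shares [ 0.517 -0.001  0.016 -0.   ]
1.95 0.461 0.093 shares 0.143 0.008
1.6 0.475 0.106 shares 0.196 -0.044
1.4 0.484 0.111 shares 0.233 -0.065
1.2 0.494 0.114 shares 0.274 -0.078
1.0 0.505 0.116 shares 0.317 -0.082
0.8 0.516 0.114 shares 0.359 -0.078
0.6 0.526 0.111 shares 0.4 -0.065
0.4 0.535 0.106 shares 0.438 -0.045
0.2 0.543 0.099 shares 0.471 -0.017
0 0.55 0.091 shares 0.497 0.016
```

Call:
arm_command([
  {"tx": 0.06,"ty": 0,"tz": 0,"twist": 0},
  {"tx": 0.1,"ty": 0,"tz": -0.01,"twist": 0},
  {"tx": 0.13,"ty": 0,"tz": -0.02,"twist": 0},
  {"tx": 0.16,"ty": 0,"tz": -0.03,"twist": 0},
  {"tx": 0.195,"ty": 0,"tz": -0.045,"twist": 0},
  {"tx": 0.23,"ty": 0,"tz": -0.06,"twist": 0},
  {"tx": 0.27,"ty": 0,"tz": -0.075,"twist": 0},
  {"tx": 0.31,"ty": 0,"tz": -0.08,"twist": 0},
])

```text
t: 10.6
eef_pos: [0.5042, -0.1543, 0.1161]
ee_rot: [3.142, -0.001, -0.0]
force: [-1.2, -0.2, 0.6]
width: 0.0008
gripper_force: 0.6
```

Run:
```python
from h import *
go(.55,-.154,.091,0)
s=save("scene","s5")
cv2.imwrite("pics/c5.png",cv2.resize(s[120:220,240:340],(500,500),interpolation=cv2.INTER_CUBIC)[:,:,::-1])
```

```text
t 10.6 pos [ 0.5042 -0.1543  0.1161] rot [ 1.8e+02 -1.0e-01 -0.0e+00] F [-1.2 -0.2  0.6] q [ 0.08  0.22 -0.46  0.   -0.89  1.5 ] w 0.0008
shares [ 0.183 -0.001  0.1   -0.   ]
```

View pics/c5.png

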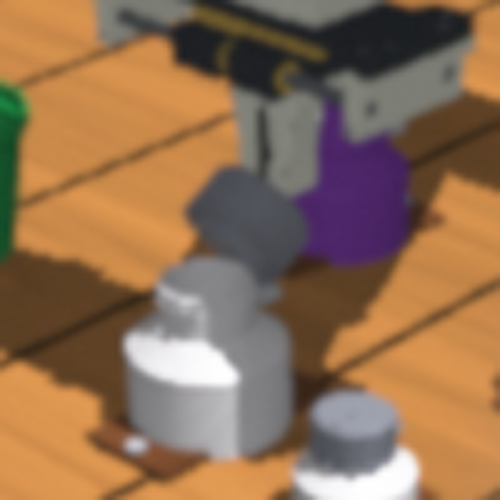

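The cap, at (248,225) in the crop, has folded past vertical over the mouth, so the push is working. I'm continuing along the arc.

Call:
arm_command([
  {"tx": 0.04,"ty": 0,"tz": 0.004,"twist": 0},
  {"tx": 0.085,"ty": 0,"tz": 0.017,"twist": 0},
  {"tx": 0.12,"ty": 0,"tz": 0.036,"twist": 0},
  {"tx": 0.155,"ty": 0,"tz": 0.064,"twist": 0},
  {"tx": 0.185,"ty": 0,"tz": 0.09,"twist": 0},
  {"tx": 0.2,"ty": 0,"tz": 0.102,"twist": 0},
  {"tx": 0.21,"ty": 0,"tz": 0.108,"twist": 0},
  {"tx": 0.21,"ty": 0,"tz": 0.112,"twist": 0},
])

```text
t: 11.32
eef_pos: [0.5524, -0.1546, 0.0891]
ee_rot: [3.141, 0.007, 0.0]
force: [-22.0, 7.6, 46.4]
width: 0.0001
gripper_force: 22.7
```

Contact at the expected height (z 0.089) with 46 N down, so the cap is seated. I'm lifting, opening and winding the wrist to the start yaw.

Call:
arm_command([
  {"tx": 0,"ty": 0,"tz": -0.05,"twist": 0},
  {"tx": 0,"ty": 0,"tz": -0.15,"twist": 0},
  {"tx": 0,"ty": 0,"tz": -0.22,"twist": -0.03},
  {"tx": 0,"ty": 0,"tz": -0.22,"twist": -0.07},
  {"tx": 0,"ty": 0,"tz": -0.22,"twist": -0.11},
  {"tx": 0,"ty": 0,"tz": -0.22,"twist": -0.15},
  {"tx": 0,"ty": 0,"tz": -0.22,"twist": -0.19},
  {"tx": 0,"ty": 0,"tz": -0.22,"twist": -0.23},
], claw=1)

```text
t: 11.98
eef_pos: [0.5552, -0.154, 0.1411]
ee_rot: [-3.14, 0.001, 0.725]
force: [0.4, -0.2, 0.4]
width: 0.0481
gripper_force: 0.0
```

Call:
arm_command([
  {"tx": 0,"ty": 0,"tz": 0,"twist": -0.035},
  {"tx": 0,"ty": 0,"tz": 0,"twist": -0.07},
  {"tx": 0,"ty": 0,"tz": 0,"twist": -0.11},
  {"tx": 0,"ty": 0,"tz": 0,"twist": -0.15},
  {"tx": 0,"ty": 0,"tz": 0,"twist": -0.185},
  {"tx": 0,"ty": 0,"tz": 0,"twist": -0.185},
  {"tx": 0,"ty": 0,"tz": 0,"twist": -0.185},
  {"tx": 0,"ty": 0,"tz": 0,"twist": -0.185},
])

```text
t: 12.65
eef_pos: [0.5553, -0.1541, 0.1417]
ee_rot: [-3.141, 0.0, 1.296]
force: [-0.8, -0.4, -0.2]
width: 0.0873
gripper_force: 0.0
```

Run:
```python
from h import *
go(.555,-.154,.073,75)
s=save("scene","s6");t=save("top","t6")
for c in("scene","top"):
  print(c,[(r["rect"],round(r["score"],2)) for r in boxes_of("cap",c)],[r["uv"] for r in spot_point("cap_top",c)], "expect",proj(c,[.555,-.154,.091]))
cv2.imwrite("pics/c6.png",np.hstack([cv2.resize(s[130:220,250:340],(400,400),interpolation=cv2.INTER_CUBIC),cv2.resize(t[160:250,345:435],(400,400),interpolation=cv2.INTER_CUBIC)])[:,:,::-1])
```

```text
t 12.65 pos [ 0.5553 -0.1541  0.1417] rot [-179.9    0.    74.3] F [-0.8 -0.4 -0.2] q [ 0.07  0.27 -0.32 -0.   -0.98  2.8 ] w 0.0873
shares [ 0.    -0.001  0.275 -0.004]
scene [([272.5, 167.9, 295.5, 189.6], 0.71), ([303.5, 135.1, 314.6, 151.8], 0.66), ([305.9, 199.7, 320.3, 213.3], 0.65), ([349.1, 174.8, 365.5, 188.1], 0.61)] [[351.8, 175.3], [309.7, 136.0], [281.3, 174.2], [309.9, 203.3]] expect [281.07978624 173.00501932]
top [([412.9, 271.0, 434.9, 293.5], 0.95), ([345.3, 190.5, 349.8, 205.0], 0.46)] [[429.4, 279.6], [344.7, 200.2]] expect [388.95821773 205.27563545]
```

View pics/c6.png

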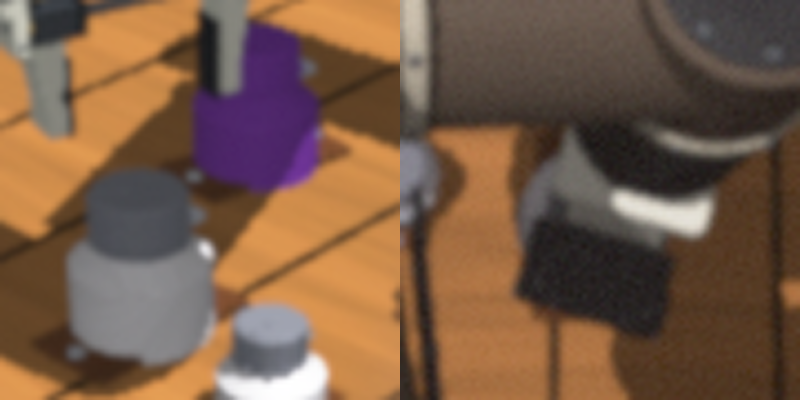

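The cap sits flat on the neck (crop (138,195)), and its top centre is within about 1 px of the expected point. I'm descending to grip it.

Call:
arm_command([
  {"tx": 0,"ty": 0,"tz": 0.04,"twist": 0},
  {"tx": 0,"ty": 0,"tz": 0.1,"twist": 0},
  {"tx": 0,"ty": 0,"tz": 0.16,"twist": 0},
  {"tx": 0,"ty": 0,"tz": 0.21,"twist": 0},
  {"tx": 0,"ty": 0,"tz": 0.25,"twist": 0},
  {"tx": 0,"ty": 0,"tz": 0.27,"twist": 0},
  {"tx": 0,"ty": 0,"tz": 0.275,"twist": 0},
  {"tx": 0,"ty": 0,"tz": 0.275,"twist": 0},
])

```text
t: 13.62
eef_pos: [0.5555, -0.1543, 0.0733]
ee_rot: [-3.141, 0.0, 1.3]
force: [0.1, -0.7, 0.5]
width: 0.0878
gripper_force: 0.0
```

Call:
arm_command([
  {"tx": 0,"ty": 0,"tz": 0,"twist": 0},
  {"tx": 0,"ty": 0,"tz": 0,"twist": 0},
  {"tx": 0,"ty": 0,"tz": 0,"twist": 0},
  {"tx": 0,"ty": 0,"tz": 0,"twist": 0},
  {"tx": 0,"ty": 0,"tz": 0,"twist": 0},
  {"tx": 0,"ty": 0,"tz": 0,"twist": 0},
  {"tx": 0,"ty": 0,"tz": 0,"twist": 0},
  {"tx": 0,"ty": 0,"tz": 0,"twist": 0},
], claw=0, grip_force=30)

```text
t: 14.28
eef_pos: [0.5555, -0.1542, 0.0738]
ee_rot: [3.141, -0.0, 1.3]
force: [-0.6, 0.5, 2.8]
width: 0.0571
gripper_force: 30.0
```

Run:
```python
from h import *
go(.555,-.154,.073,20)
s=get_state();print(s["moment"],s["gripper_force"])
```

```text
t 14.28 pos [ 0.5555 -0.1542  0.0738] rot [180.   -0.   74.5] F [-0.6  0.5  2.8] q [ 0.07  0.34 -0.4   0.   -0.83  2.8 ] w 0.0571
shares [ 0.    -0.002  0.003  0.303]
[0.14193711 0.27763815 0.00271365] 30.00169426202774
```

Call:
arm_command([
  {"tx": 0,"ty": 0,"tz": 0,"twist": 0.038},
  {"tx": 0,"ty": 0,"tz": 0,"twist": 0.076},
  {"tx": 0,"ty": 0,"tz": 0,"twist": 0.114},
  {"tx": 0,"ty": 0,"tz": 0,"twist": 0.152},
  {"tx": 0,"ty": 0,"tz": 0,"twist": 0.19},
  {"tx": 0,"ty": 0,"tz": 0,"twist": 0.228},
  {"tx": 0,"ty": 0,"tz": 0,"twist": 0.266},
  {"tx": 0,"ty": 0,"tz": 0,"twist": 0.3},
])

```text
t: 14.95
eef_pos: [0.5575, -0.1558, 0.0743]
ee_rot: [3.138, -0.002, 0.353]
force: [4.9, -10.1, -1.5]
width: 0.0571
gripper_force: 30.0
```

Run:
```python
from h import *
go(.555,-.154,.073,-34)
s=get_state();print(s["moment"],s["gripper_force"])
```

```text
t 14.95 pos [ 0.5575 -0.1558  0.0743] rot [ 1.798e+02 -1.000e-01  2.020e+01] F [  4.9 -10.1  -1.5] q [ 0.07  0.34 -0.4   0.   -0.83  1.85] w 0.0571
shares [-0.007 -0.01   0.005  0.301]
[-4.23501978 -1.83805014  0.18634893] 29.989959597587585
```

Call:
arm_command([
  {"tx": 0,"ty": 0,"tz": 0,"twist": 0.038},
  {"tx": 0,"ty": 0,"tz": 0,"twist": 0.076},
  {"tx": 0,"ty": 0,"tz": 0,"twist": 0.114},
  {"tx": 0,"ty": 0,"tz": 0,"twist": 0.152},
  {"tx": 0,"ty": 0,"tz": 0,"twist": 0.19},
  {"tx": 0,"ty": 0,"tz": 0,"twist": 0.228},
  {"tx": 0,"ty": 0,"tz": 0,"twist": 0.266},
  {"tx": 0,"ty": 0,"tz": 0,"twist": 0.3},
])

```text
t: 15.62
eef_pos: [0.5569, -0.1578, 0.0746]
ee_rot: [3.139, -0.004, -0.59]
force: [2.6, -21.6, -0.7]
width: 0.0572
gripper_force: 30.0
```

Call:
arm_command([
  {"tx": 0,"ty": 0,"tz": 0,"twist": 0.038},
  {"tx": 0,"ty": 0,"tz": 0,"twist": 0.076},
  {"tx": 0,"ty": 0,"tz": 0,"twist": 0.114},
  {"tx": 0,"ty": 0,"tz": 0,"twist": 0.152},
  {"tx": 0,"ty": 0,"tz": 0,"twist": 0.19},
  {"tx": 0,"ty": 0,"tz": 0,"twist": 0.228},
  {"tx": 0,"ty": 0,"tz": 0,"twist": 0.266},
  {"tx": 0,"ty": 0,"tz": 0,"twist": 0.3},
])

```text
t: 16.28
eef_pos: [0.5547, -0.1589, 0.074]
ee_rot: [3.139, -0.005, -1.533]
force: [-2.0, -27.1, -0.6]
width: 0.0571
gripper_force: 30.0
```

Run:
```python
from h import *
go(.555,-.154,.073,-130)
s=get_state();print(s["moment"],s["gripper_force"])
```

```text
t 16.28 pos [ 0.5547 -0.1589  0.074 ] rot [179.9  -0.3 -87.8] F [ -2.  -27.1  -0.6] q [ 0.06  0.34 -0.4   0.01 -0.83 -0.03] w 0.0571
shares [-0.02  -0.002  0.004  0.234]
[-9.75557234  0.15621168  0.12815066] 29.992415606975555
```

Call:
arm_command([
  {"tx": 0.005,"ty": 0.003,"tz": 0,"twist": 0.038},
  {"tx": 0.01,"ty": 0.006,"tz": 0,"twist": 0.076},
  {"tx": 0.016,"ty": 0.012,"tz": 0,"twist": 0.114},
  {"tx": 0.016,"ty": 0.012,"tz": 0,"twist": 0.152},
  {"tx": 0.016,"ty": 0.012,"tz": 0,"twist": 0.19},
  {"tx": 0.016,"ty": 0.012,"tz": 0,"twist": 0.228},
  {"tx": 0.016,"ty": 0.012,"tz": 0,"twist": 0.266},
  {"tx": 0.016,"ty": 0.012,"tz": 0,"twist": 0.3},
])

```text
t: 16.95
eef_pos: [0.5521, -0.1592, 0.0738]
ee_rot: [-3.141, -0.001, -2.476]
force: [-2.6, -3.1, 3.8]
width: 0.0571
gripper_force: 30.0
```

Run:
```python
from h import *
go(.5525,-.155,.073,-202)
s=get_state();print(s["moment"],s["gripper_force"])
```

```text
t 16.95 pos [ 0.5521 -0.1592  0.0738] rot [-1.800e+02 -1.000e-01 -1.418e+02] F [-2.6 -3.1  3.8] q [ 0.06  0.34 -0.4   0.   -0.83 -0.97] w 0.0571
shares [-0.011  0.012  0.003  0.334]
[-0.72217081  0.90986798  0.10592199] 29.993707537651062
```

Call:
arm_command([
  {"tx": -0.003,"ty": 0,"tz": 0,"twist": 0.038},
  {"tx": -0.006,"ty": 0.003,"tz": 0,"twist": 0.076},
  {"tx": -0.01,"ty": 0.006,"tz": 0,"twist": 0.114},
  {"tx": -0.01,"ty": 0.01,"tz": 0,"twist": 0.152},
  {"tx": -0.01,"ty": 0.01,"tz": 0,"twist": 0.19},
  {"tx": -0.01,"ty": 0.01,"tz": 0,"twist": 0.228},
  {"tx": -0.01,"ty": 0.01,"tz": 0,"twist": 0.266},
  {"tx": -0.01,"ty": 0.01,"tz": 0,"twist": 0.3},
])

```text
t: 17.62
eef_pos: [0.5599, -0.1586, 0.0775]
ee_rot: [-3.139, 0.013, 2.871]
force: [11.3, -25.6, 4.9]
width: 0.057
gripper_force: 30.0
```

Call:
arm_command([
  {"tx": 0,"ty": 0,"tz": 0,"twist": 0.02},
  {"tx": 0,"ty": 0,"tz": 0,"twist": 0.03},
  {"tx": 0,"ty": 0,"tz": 0,"twist": 0.04},
  {"tx": 0,"ty": 0,"tz": 0,"twist": 0.05},
  {"tx": 0,"ty": 0,"tz": 0,"twist": 0.055},
  {"tx": 0,"ty": 0,"tz": 0,"twist": 0.06},
  {"tx": 0,"ty": 0,"tz": 0,"twist": 0.06},
  {"tx": 0,"ty": 0,"tz": 0,"twist": 0.06},
])

```text
t: 18.28
eef_pos: [0.5622, -0.1609, 0.0791]
ee_rot: [-3.141, 0.019, 2.689]
force: [14.8, -34.5, 7.6]
width: 0.0563
gripper_force: 32.0
```

Run:
```python
from h import *
go(.5525,-.155,.073,-202)
s=get_state();print(s["moment"],s["gripper_force"],s["joint_efforts"])
```

```text
t 18.28 pos [ 0.5622 -0.1609  0.0791] rot [-179.9    1.1  154. ] F [ 14.8 -34.5   7.6] q [ 0.06  0.34 -0.4   0.01 -0.82 -2.1 ] w 0.0563
shares [0.045 0.004 0.025 1.978]
[-12.82267295  -5.81066333   1.22502251] 31.960027813911438 [ 15.61633408 -44.57848191  11.34231716  -7.85872132  -4.85357076
  -1.42813001]
```

Torque jumped from 0.1 to 1.2 N m after about 275° of turning, which is consistent with the stop. I'm releasing and re-gripping centred to confirm.

Call:
arm_command([
  {"tx": 0,"ty": 0,"tz": 0,"twist": 0},
  {"tx": 0,"ty": 0,"tz": 0,"twist": 0},
  {"tx": 0,"ty": 0,"tz": 0,"twist": 0},
  {"tx": 0,"ty": 0,"tz": 0,"twist": 0},
  {"tx": 0,"ty": 0,"tz": 0,"twist": 0},
  {"tx": 0,"ty": 0,"tz": 0,"twist": 0},
  {"tx": 0,"ty": 0,"tz": 0,"twist": 0},
  {"tx": 0,"ty": 0,"tz": 0,"twist": 0},
], claw=1)

```text
t: 18.95
eef_pos: [0.553, -0.1546, 0.0734]
ee_rot: [-3.142, -0.0, 2.683]
force: [-0.1, 0.1, 0.3]
width: 0.0874
gripper_force: 0.0
```

Run:
```python
from h import *
go(.5545,-.156,.073,-130)
s=get_state();print(s["moment"])
```

```text
t 18.95 pos [ 0.553  -0.1546  0.0734] rot [-180.    -0.   153.7] F [-0.1  0.1  0.3] q [ 0.07  0.34 -0.41 -0.   -0.83 -2.1 ] w 0.0874
shares [-0.008 -0.003  0.002  1.576]
[ 0.04029693 -0.11109506 -0.08812013]
```

Call:
arm_command([
  {"tx": -0.008,"ty": -0.003,"tz": 0,"twist": -0.038},
  {"tx": -0.008,"ty": -0.003,"tz": 0,"twist": -0.076},
  {"tx": -0.008,"ty": -0.003,"tz": 0,"twist": -0.114},
  {"tx": -0.008,"ty": -0.003,"tz": 0,"twist": -0.152},
  {"tx": -0.008,"ty": -0.003,"tz": 0,"twist": -0.19},
  {"tx": -0.008,"ty": -0.003,"tz": 0,"twist": -0.228},
  {"tx": -0.008,"ty": -0.003,"tz": 0,"twist": -0.266},
  {"tx": -0.008,"ty": -0.003,"tz": 0,"twist": -0.3},
])

```text
t: 19.62
eef_pos: [0.5545, -0.1563, 0.0735]
ee_rot: [3.142, -0.0, -2.652]
force: [1.0, 0.2, -0.4]
width: 0.0876
gripper_force: 0.0
```

Call:
arm_command([
  {"tx": 0,"ty": 0,"tz": 0,"twist": 0},
  {"tx": 0,"ty": 0,"tz": 0,"twist": 0},
  {"tx": 0,"ty": 0,"tz": 0,"twist": 0},
  {"tx": 0,"ty": 0,"tz": 0,"twist": 0},
  {"tx": 0,"ty": 0,"tz": 0,"twist": 0},
  {"tx": 0,"ty": 0,"tz": 0,"twist": 0},
  {"tx": 0,"ty": 0,"tz": 0,"twist": 0},
  {"tx": 0,"ty": 0,"tz": 0,"twist": 0},
], claw=0, grip_force=30)

```text
t: 20.28
eef_pos: [0.5545, -0.1562, 0.0735]
ee_rot: [3.141, 0.0, -2.659]
force: [0.1, 1.7, -0.4]
width: 0.0579
gripper_force: 29.8
```

Call:
arm_command([
  {"tx": 0,"ty": 0,"tz": 0,"twist": 0.02},
  {"tx": 0,"ty": 0,"tz": 0,"twist": 0.035},
  {"tx": 0,"ty": 0,"tz": 0,"twist": 0.05},
  {"tx": 0,"ty": 0,"tz": 0,"twist": 0.06},
  {"tx": 0,"ty": 0,"tz": 0,"twist": 0.07},
  {"tx": 0,"ty": 0,"tz": 0,"twist": 0.08},
  {"tx": 0,"ty": 0,"tz": 0,"twist": 0.08},
  {"tx": 0,"ty": 0,"tz": 0,"twist": 0.08},
])

```text
t: 20.95
eef_pos: [0.5543, -0.1574, 0.0735]
ee_rot: [-3.14, -0.001, -2.908]
force: [0.3, -6.0, -2.7]
width: 0.0576
gripper_force: 30.0
```

Run:
```python
from h import *
go(.5545,-.156,.073,-130)
s=get_state();print(s["moment"],s["joint_efforts"][5])
```

```text
t 20.95 pos [ 0.5543 -0.1574  0.0735] rot [-1.799e+02 -1.000e-01 -1.666e+02] F [ 0.3 -6.  -2.7] q [ 0.06  0.34 -0.4   0.   -0.83 -1.4 ] w 0.0576
shares [-0.002  0.005  0.002 -0.203]
[-2.26453206 -0.27894448  0.83773388] -0.9927300363779068
```

Torque was 0.84 N m with the pads slipping, against about 0.1 N m in free turning, so the cap is at its stop. The TCP rose during the first stop contact, so I'm releasing, lifting and pressing the cap down once more.

Call:
arm_command([
  {"tx": 0,"ty": 0,"tz": 0,"twist": 0},
  {"tx": 0,"ty": 0,"tz": 0,"twist": 0},
  {"tx": 0,"ty": 0,"tz": 0,"twist": 0},
  {"tx": 0,"ty": 0,"tz": 0,"twist": 0},
  {"tx": 0,"ty": 0,"tz": 0,"twist": 0},
  {"tx": 0,"ty": 0,"tz": -0.06,"twist": 0},
  {"tx": 0,"ty": 0,"tz": -0.15,"twist": 0},
  {"tx": 0,"ty": 0,"tz": -0.2,"twist": 0},
], claw=1)

```text
t: 21.62
eef_pos: [0.5552, -0.1564, 0.1253]
ee_rot: [-3.141, 0.001, -2.909]
force: [0.2, 0.8, -0.0]
width: 0.0875
gripper_force: 0.0
```

Call:
arm_command([
  {"tx": 0,"ty": 0,"tz": 0,"twist": 0},
  {"tx": 0,"ty": 0,"tz": 0,"twist": 0},
  {"tx": 0,"ty": 0,"tz": 0,"twist": 0},
  {"tx": 0,"ty": 0,"tz": 0,"twist": 0},
  {"tx": 0,"ty": 0,"tz": 0,"twist": 0},
  {"tx": 0,"ty": 0,"tz": 0,"twist": 0},
  {"tx": 0,"ty": 0,"tz": 0,"twist": 0},
  {"tx": 0,"ty": 0,"tz": 0,"twist": 0},
], claw=0)

```text
t: 22.28
eef_pos: [0.5544, -0.1564, 0.1232]
ee_rot: [3.141, -0.001, -2.91]
force: [-0.1, 0.1, -0.2]
width: 0.0399
gripper_force: 0.0
```

Call:
arm_command([
  {"tx": 0,"ty": 0,"tz": 0,"twist": 0},
  {"tx": 0,"ty": 0,"tz": 0.03,"twist": 0},
  {"tx": 0,"ty": 0,"tz": 0.06,"twist": 0},
  {"tx": 0,"ty": 0,"tz": 0.09,"twist": 0},
  {"tx": 0,"ty": 0,"tz": 0.11,"twist": 0},
  {"tx": 0,"ty": 0,"tz": 0.125,"twist": 0},
  {"tx": 0,"ty": 0,"tz": 0.135,"twist": 0},
  {"tx": 0,"ty": 0,"tz": 0.135,"twist": 0},
])

```text
t: 22.95
eef_pos: [0.5548, -0.1565, 0.0907]
ee_rot: [-3.141, 0.0, -2.909]
force: [-3.7, 1.2, 10.9]
width: 0.0003
gripper_force: 5.5
```

Contact at z 0.0907 with 11 N, so the cap is flat at 91 mm. I'm lifting clear and taking a last look.

Call:
arm_command([
  {"tx": 0,"ty": 0,"tz": -0.06,"twist": 0},
  {"tx": 0,"ty": 0,"tz": -0.15,"twist": 0},
  {"tx": 0,"ty": 0,"tz": -0.27,"twist": 0},
  {"tx": 0,"ty": 0,"tz": -0.4,"twist": 0},
  {"tx": 0,"ty": 0,"tz": -0.5,"twist": 0},
  {"tx": 0,"ty": 0,"tz": -0.55,"twist": 0},
  {"tx": 0,"ty": 0,"tz": -0.55,"twist": 0},
  {"tx": 0,"ty": 0,"tz": -0.55,"twist": 0},
])

```text
t: 23.62
eef_pos: [0.5547, -0.1563, 0.2277]
ee_rot: [3.142, 0.001, -2.91]
force: [-0.5, -0.0, -0.5]
width: 0.0
gripper_force: 0.0
```

Run:
```python
from h import *
go(.5545,-.156,.2,0)
save("scene","s7")
```

```text
t 23.62 pos [ 0.5547 -0.1563  0.2277] rot [ 1.800e+02  1.000e-01 -1.667e+02] F [-0.5 -0.  -0.5] q [ 0.06  0.2  -0.21 -0.   -1.16 -1.4 ] w 0.0
shares [ 0.001  0.001  0.111 -0.926]
```

View pics/s7.png

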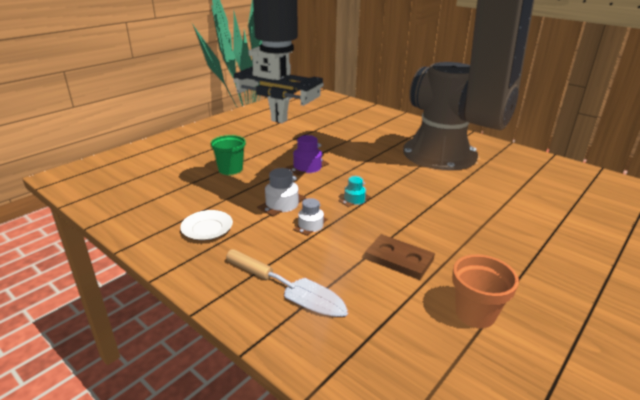

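The cap is flat on the canister at (281,185), both mould cavities are empty, the bystanders haven't moved and the arm is clear. I'm handing in.

```bash
python3 -c "
from station import *
print(job_done())"
```

```text
the job is handed in; nothing more can be done
None
```

The job is handed in, with no verdict shown: the puck is in the canister, the cap is folded flat and screwed clockwise until the torque rose sharply at its stop, and the pots, saucer and trowel look unmoved in the last picture.

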